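Press the packing plates into the thickness rack

ROBOT

A 6-joint arm with a two-finger parallel gripper is mounted at the origin on the work surface. World frame = base frame: x ahead of the robot, y to its left, z up, the work surface at z = 0. Lengths are in m, angles in rad, forces in N, time in s.
With the tool pointing down it reaches from about 0.35 to 0.85 m from the base axis. Payload 8.1 kg.
Tool frame: the origin (TCP) lies between the finger pads; the fingertips stand 11 mm ahead of it and the grasp point (between the pads) lies 8 mm behind it (robot.tips_ahead is the distance from the TCP to the fingertips, in m); z points along the fingers, y is the line along which they close (so a half turn about z gives the same grasp; the last joint's range is limited). The gripper opens to 93 mm and grips with 3 to 60 N. Pads are 15 mm wide; open, the fingers measure 128 mm over their backs; the gripper's body (75 mm by 188 mm) begins 65 mm behind the grasp point.
Start: joints at [1.215, 0.13, 1.488, -0, 1.523, -0.085], TCP at [0.16, 0.578, 0.23] pointing down, gripper open.
Joint ranges: [-2.96, 2.96], [-0.89, 2.26], [0.02, 2.5], [-1.34, 4.48], [0, 2.73], [-2.66, 2.66]. Speed limits (rad/s): [2.39, 2.39, 2.79, 3.14, 3.14, 3.14].

INTERFACE

Orientations are given as a rotation vector (axis times angle).
In Python, from plant import robot gives the robot as it stands. The module is installed in compiled form; this text tells all that it offers.
- The arm moves only by the tool move_arm, never from a script. Its argument "deltas" is one flat list of numbers, 7 for each row, row after row: the shift along the tool's x, y, z in m, then the turn, a rotation vector about the tool's x, y, z in rad, then the opening, from 0 (shut) to 1 (fully open). A call has 1 to 12 rows; each row is the pose to reach, as a shift and turn from the pose commanded when the call began, along the tool's axes at that moment; what a row does not reach only later rows make up. A row lasts 1/8 s, in which the tool goes at most 62.5 mm and 10.7 degrees, less where a joint would pass 70% of its speed; a pose out of reach is approached as far as the arm can. A call with a gripper value outside its range is refused whole. The fingers move at their own pace and stop on an object; "squeeze" is the grip in N (left out, the last holds). Time passes only in rows, so rows that repeat a pose let the fingers close. It gives the time, the measured TCP pose, the force, the opening and the grip force at its end, in the units of the state.
- robot.read_state(): the state, without advancing time (a new reading comes with each control period).
- robot.read_camera(name): name is "side" or "top"; returns (picture, depth): 384x512x3 uint8, red, green, blue; 384x512 float32, m along the optical axis (not along the pixel's ray), 0 where there is no reading.
- robot.camera_model(name): a dict with "K" (3x3 intrinsics, pixels), "k1" (the pictures are not rectified: a ray, as slopes to the right and down, at radius r is drawn at 1 + k1 r^2 times it, then the intrinsics apply), "R" (3x3) and "t" (3): a world point X has camera coordinates R X + t. Camera axes: x right, y down, z forward; pixel columns grow to the right and rows downward; lengths in m; the calibration is good to about 2 mm. A picture is of the moment at which its call begins. camera_model takes no time and is no camera call.
- robot.close_job(): hands the job in; it is judged then, once.
Trained networks look in the newest picture that a camera, given by its name, has taken for a name from the list of things; names that differ only in an ending like _2 or _b are one class to them, and where a whole thing is asked for, a point or a joint stands for the part that bears it (a point fixed in the world has none). Each returns a list of dicts, best first, with "confidence" (0 to 1); they miss things now and then, are a little off and sometimes report something else, mostly with a low value. They report only what shows in the picture. A call takes as long as a camera call. They do not tell look-alikes from the thing itself.
- robot.recognise(camera, label): "uv" ([column, row] in pixels, amid what is visible of it).
The state is a dict: "t": time; "q": joint angles; "dq": joint speeds; "joint_torque": joint torques, N m; "tool_pos": TCP position; "orientation": TCP orientation; "force": force on the tool from outside, world axes, zero at the start; "wrist_torque": the same for the moment, N m; "opening": finger opening in m; "gripper_force": force on a finger pad.
Only numpy, scipy, OpenCV 4.12 (cv2) and the standard library are available. Lean on these libraries where they do the work, as an engineer would, in place of code of your own. Each camera call takes 0.05 s, during which the arm holds its last target. There are 200 camera calls.

TASK

Put the two lacquered packing plates that stand in the drying stand away in the thickness rack, one in each of the two empty end slots, each pressed fully home on the floor of its slot. Every slot narrows to a throat of one thickness, and the row may have its wide end on either side: find out by feel which end takes the thick plate, and if a plate stops short, draw it out and use the other end rather than force it. Press slowly and gently, let go of the plates, and leave the plate in the middle slot and everything else on the bench alone.

Things in the scene. Friction and masses are not known exactly. Their poses are not given: they have to be found in the camera images.
- rack: Thickness rack: dark oak tray fixed to the bench, 116 mm (x) by 233 mm (y), boards 60 mm high in front and behind, with three loose aluminium blocks in a row along y, each 80 x 64 x 52 mm with one slot along x in its middle. Origin: centre of the tray's underside, on the bench, z up. Block tops are 64 mm and slot floors 20 mm above the bench. A plate in a slot has 7 mm play either way in x.
- end_a (a point): Mouth of the empty slot at the rack's y = -66 mm, level with the block's top; the loose block's slot is within 2 mm of it in y and can be pushed along. All slots: mouth 34 mm wide, narrowing evenly over 16 mm to a straight throat 28 mm deep. One end throat is 11.2 mm wide, the other 18.2 mm; the blocks can be set either way round, so which end is wide varies and does not show in these poses.
- end_b (a point): Mouth of the empty slot at y = +66 mm, like end_a. A spring roller in each end throat grips the plate that fits: it will not fall in by its weight but takes a push of 5 to 10 N over the last 17 mm to the floor, then stays. The thick plate at the narrow end stops solid 32 to 34 mm above the floor, pushed to neither side. The thin plate drops loose into the wide end, the place the thick one needs.
- middle (a point): Mouth of the middle slot, filled by middle_plate. A plate 1 to 2 mm off the middle of a throat stops on its slope (28 to 31 mm up if it fits) and is pushed sideways (1 to 2 N): ease it over that way. The blocks put 20 N on the tray; lowering a plate at 15 mm/s and pressing with 12 to 16 N brings that to 50 or 60 N for a moment; 90 N in all is forcing it; a landing at 40 mm/s may reach that.
- stand: Drying stand, fixed: a pale wooden board 110 x 150 x 12 mm with eight 8 mm dowels, 40 mm tall, in two bays at y = -36 and +36 mm; in each bay the dowels stand at x = +-26 mm and y = +-15 mm from the bay's middle, one plate stands on edge between them. Origin at the centre of its underside.
- thick_plate: Lacquered wooden packing plate, 17 mm thick (its y), 70 mm long (its x), 95 mm tall (z up), about 100 g; origin at the centre of its underside. It starts upright in one bay of the drying stand, its underside 12 mm above the bench.
- thin_plate: Lacquered wooden packing plate, 10 mm thick (its y), 70 mm long (its x), 95 mm tall (z up), about 60 g; origin at the centre of its underside. It starts upright in the other bay of the drying stand, its underside 12 mm above the bench.
- middle_plate: Lacquered wooden packing plate, 13.5 mm thick (its y), 70 mm long (its x), 95 mm tall (z up), about 80 g; origin at the centre of its underside. It already stands home in the rack's middle slot, its top 115 mm above the bench: carry the others over it, and leave it there.
- boss: Bystander: round stepped wooden boss, 84 mm across, 36 mm high; origin under its centre.
- sanding_block: Bystander: cork sanding block 110 x 62 x 32 mm; origin under its centre.
- tape: Bystander: roll of yellow tape lying flat, 100 mm across, 24 mm high; origin under its centre.
- lacquer: Bystander: steel can, 100 mm across, 120 mm high; origin under its centre.
- brush: Bystander: flat paint brush, 200 mm long, lying on the bench along its x.
- square: Bystander: try square lying flat, 110 mm wooden stock with a 150 mm steel blade; origin under the stock's centre, blade towards +x.
There are look-alikes about, which are no part of the job. What is shaped like the thick_plate but orange is not meant. What is shaped like the middle_plate but yellow is not meant.

How it is judged:
By the outcome, as a careful person would: the job done as asked, in the order asked, and still so for the second after the job is handed in, with the robot touching nothing.
It also fails if it takes over 70 s, if anything falls off the work surface, if the arm or the gripper's body presses on something with over 40 N, if the wrist force passes 120 N, or if a joint passes its speed limit or range.

## Working session

There is one attempt and no reset: what is moved stays moved. The work goes in short steps, Python scripts to look and compute and a tool call to move; the robot and the scene stay as the last step left them, time stands still between calls to the robot, and variables do not carry over. Pictures are saved under pics/ and viewed, at most 10 in all, crops included, and the job is handed in when it is done.

Besides the shell and the picture viewer there is one more tool, called after "Request:" as a command line: name --argument value ..., lists and objects as JSON in quotes. move_arm: Moves the arm, as the interface text tells. Its arguments: {"type":"object","properties":{"deltas":{"type":"array","items":{"type":"number"}},"squeeze":{"type":"number"}},"required":["deltas"]}

```bash
mkdir -p pics
cat > h.py <<'E'
import numpy as np, cv2
from plant import robot
def cloud(n,d):
    m=robot.camera_model(n);K=np.array(m["K"]);R=np.array(m["R"]);t=np.array(m["t"])
    h,w=d.shape;u,v=np.meshgrid(np.arange(w),np.arange(h))
    p=cv2.undistortPoints(np.stack([u,v],-1).reshape(-1,1,2).astype(float),K,np.array([m["k1"],0,0,0,0.])).reshape(-1,2)
    z=d.reshape(-1,1);c=np.hstack([p*z,z]);X=(c-t)@R
    X[z[:,0]<=0]=np.nan
    return X.reshape(h,w,3)
E
python3 - <<'E'
from h import *
print(robot.read_state())
for n in("side","top"):
    im,d=robot.read_camera(n);cv2.imwrite(f"pics/{n}0.png",im[...,::-1]);X=cloud(n,d);np.save(n+"0.npy",X)
    m=robot.camera_model(n);print(n,-np.array(m["R"]).T@m["t"],np.array(m["R"]).round(2).tolist())
    for l in("rack","stand","thick_plate","thin_plate","middle_plate","end_a"):
        for r in robot.recognise(n,l)[:4]:
            u,v=np.round(r["uv"]).astype(int);print(l,u,v,round(r["confidence"],2),X[v,u].round(3),im[v,u])
E
```

```text
{'t': 0.0, 'q': array([ 1.21458798e+00,  1.31157838e-01,  1.48925162e+00, -1.50837275e-05,
        1.52303635e+00, -8.54381814e-02]), 'dq': array([-0.00079924,  0.00142209,  0.00023295, -0.00087222,  0.00097929,
        0.00031383]), 'joint_torque': array([-3.11866033e-04, -5.59822190e+01, -4.91763926e+01,  7.66627654e-02,
        3.49953223e-02, -1.27782032e-04]), 'tool_pos': array([0.16029644, 0.5776171 , 0.22860463]), 'orientation': array([-4.23972555e-01, -3.11245654e+00,  2.84507265e-03]), 'force': array([ 0.00954414, -0.08932478, -0.84249884]), 'wrist_torque': array([ 0.01474506,  0.00075048, -0.02638186]), 'gripper_force': 0.0, 'opening': 0.09321592085154272}
side [ 0.28101933 -0.8003433   0.70636271] [[0.94, -0.34, -0.01], [-0.22, -0.56, -0.8], [0.27, 0.75, -0.6]]
rack 238 194 0.9 [0.517 0.023 0.059] [76 50 33]
stand 273 257 0.56 [ 0.528 -0.227  0.032] [93 72 50]
thick_plate 276 239 0.73 [ 0.541 -0.214  0.08 ] [75 51 32]
thick_plate 214 245 0.61 [ 0.391 -0.177  0.078] [112  55  19]
thin_plate 258 223 0.77 [ 0.522 -0.136  0.074] [75 51 32]
middle_plate 238 168 0.63 [0.547 0.11
[... 315 characters left out ...]
.029] [134 101  57]
stand 320 208 0.79 [ 0.531 -0.166  0.011] [168 134  88]
thick_plate 314 253 0.78 [ 0.392 -0.144  0.069] [88 39  5]
thick_plate 335 202 0.65 [ 0.535 -0.194  0.1  ] [51 31 17]
thin_plate 312 204 0.5 [ 0.524 -0.128  0.109] [124  81  41]
thin_plate 224 206 0.39 [0.509 0.117 0.082] [55 34 19]
middle_plate 220 139 0.78 [0.714 0.147 0.067] [92 75 14]
middle_plate 294 136 0.74 [ 0.75  -0.078  0.029] [131 100  57]
middle_plate 225 191 0.61 [0.547 0.115 0.112] [76 48 25]
middle_plate 227 211 0.35 [0.498 0.11  0.061] [90 52 31]
end_a 228 208 0.7 [0.51  0.109 0.043] [63 46 33]
end_a 270 246 0.55 [ 0.407 -0.02   0.032] [122  80  41]
end_a 309 204 0.26 [ 0.531 -0.125  0.07 ] [53 35 18]
```

View pics/top0.png

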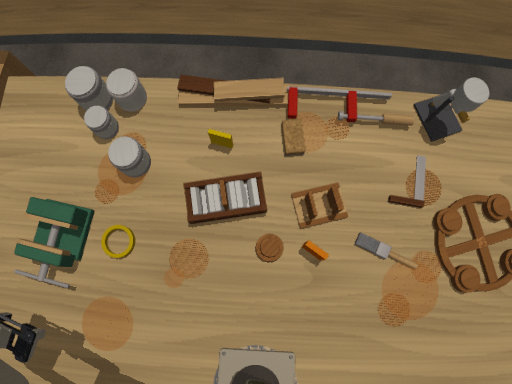

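View pics/side0.png

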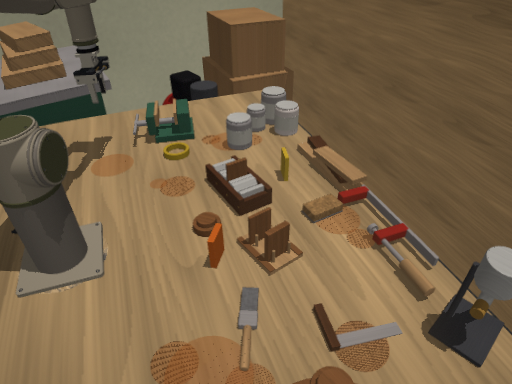

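The top view shows the rack at about (226,198) with the middle plate at (225,191). The stand is at (320,205), with its plates at (310,205) and (334,200). The orange look-alike is at (315,251) and the yellow one at (221,139). Next I fit their poses.

Run:
```python
from h import *
def rect(P):
    c,s,a=cv2.minAreaRect((P[:,:2]*1000).astype(np.float32)); return np.round(c,1),np.round(s,1),round(a,1)
for n in("top","side"):
    X=np.load(n+"0.npy").reshape(-1,3);X=X[~np.isnan(X[:,0])]
    def box(x0,x1,y0,y1,z0,z1):
        return X[(X[:,0]>x0)&(X[:,0]<x1)&(X[:,1]>y0)&(X[:,1]<y1)&(X[:,2]>z0)&(X[:,2]<z1)]
    print(n,"bench z",np.median(box(.4,.47,-.05,.2,-.02,.02)[:,2]))
    for nm,b in dict(right=(.47,.61,-.27,-.165,.06,.13),left=(.47,.6,-.165,-.09,.06,.13),rightT=(.47,.61,-.27,-.165,.1,.13),leftT=(.47,.6,-.165,-.09,.1,.13),mid=(.5,.6,.05,.18,.085,.13),midT=(.5,.6,.05,.18,.107,.13),rack=(.43,.65,-.03,.26,.048,.07),rackall=(.43,.65,-.03,.26,.03,.13),standboard=(.43,.65,-.28,-.06,.006,.13)).items():
        P=box(*b)
        if len(P)>3: print(nm,len(P),rect(P),P.mean(0).round(4),np.percentile(P[:,2],[50,90,98]).round(3))
im=cv2.imread("pics/top0.png");a=cv2.resize(im[165:235,170:360],None,fx=4.2,fy=4.2,interpolation=cv2.INTER_CUBIC)
b=cv2.imread("pics/side0.png")[150:275,200:310];b=cv2.resize(b,None,fx=2.4,fy=2.4,interpolation=cv2.INTER_CUBIC)
o=np.zeros((600,798,3),np.uint8);o[:a.shape[0],:a.shape[1]]=a;o[296:296+b.shape[0],:b.shape[1]]=b;cv2.imwrite("pics/c.png",o)
```

```text
top bench z -0.000489717264908182
right 247 (array([ 548. , -198.6]), array([70.4, 18.1]), 17.6) [ 0.5454 -0.1965  0.0976] [0.105 0.108 0.11 ]
left 156 (array([ 528.1, -130.4]), array([70.3, 10.8]), 16.6) [ 0.5265 -0.1289  0.0963] [0.104 0.108 0.11 ]
rightT 162 (array([ 548. , -198.7]), array([70.4, 17.7]), 17.9) [ 0.5479 -0.1983  0.1062] [0.106 0.109 0.11 ]
leftT 95 (array([ 528.2, -130.4]), array([70.2, 10.7]), 17.0) [ 0.5274 -0.1304  0.1061] [0.106 0.109 0.11 ]
mid 143 (array([543.8, 120.8]), array([69.6, 13.7]), 11.8) [0.5418 0.1198 0.1122] [0.114 0.116 0.118]
midT 126 (array([543.9, 120.8]), array([69.3, 13.7]), 11.8) [0.543  0.1206 0.1143] [0.114 0.117 0.118]
rack 2445 (array([543.5, 121.4]), array([117.6, 234.1]), 11.9) [0.5423 0.1194 0.0593] [0.06  0.064 0.066]
rackall 2987 (array([503.6, 110.3]), array([200.2, 239.3]), 11.9) [0.5408 0.1198 0.0597] [0.06  0.065 0.114]
standboard 1762 (array([ 521. , -173.2]), array([236.5, 154.8]), 17.1) [ 0.5363 -0.16    0.0348] [0.014 0.105 0.108]
side bench z -9.709212042523372e-05
right 461 (array([ 546.3, -202.9]), array([72. , 19.1]), 1
[... 213 characters left out ...]
]), 17.9) [ 0.5453 -0.2044  0.1059] [0.106 0.108 0.109]
leftT 107 (array([ 526.6, -132.3]), array([69. , 12.6]), 17.2) [ 0.5256 -0.1339  0.1053] [0.106 0.108 0.109]
mid 223 (array([542. , 118.6]), array([73.2, 19.3]), 10.9) [0.541  0.1149 0.1033] [0.104 0.115 0.116]
midT 98 (array([541.7, 118.4]), array([69.5, 19. ]), 10.5) [0.5398 0.1165 0.113 ] [0.114 0.116 0.117]
rack 1261 (array([542. , 118.6]), array([118.7, 236.8]), 11.7) [0.5386 0.0913 0.0592] [0.06  0.065 0.067]
rackall 1944 (array([506.1, 112.5]), array([196.1, 239.9]), 10.3) [0.5379 0.0868 0.0614] [0.06  0.089 0.114]
standboard 2291 (array([ 539.7, -166.6]), array([112.6, 154.1]), 17.3) [ 0.5326 -0.184   0.047 ] [0.039 0.104 0.108]
```

View pics/c.png

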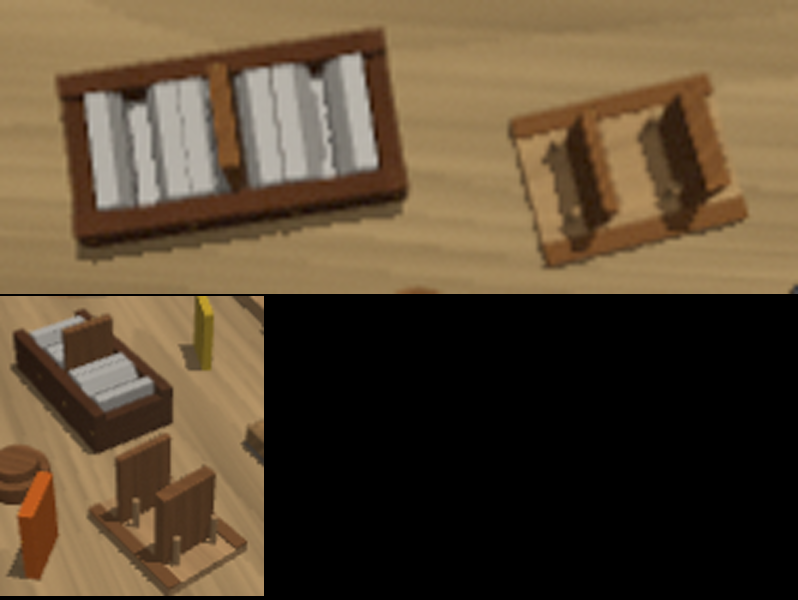

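The crop confirms it: the dark-brown thick plate is on the right of the stand and the thin one on the left, and both end slots are empty. Both cameras agree to within about 3 mm, and the heights of 107 and 115 mm match the text. Next comes the slot profile and the first move.

```bash
cat >> h.py <<'E'
from scipy.spatial.transform import Rotation as Ro
def go(x,y,z,yaw):
    "delta from measured pose to pose with tool down, tool y at yaw+90 deg in world"
    s=robot.read_state();R0=Ro.from_rotvec(s["orientation"])
    a=np.radians(yaw+90);ty=np.array([np.cos(a),np.sin(a),0]);tz=np.array([0,0,-1.]);tx=np.cross(ty,tz)
    R1=Ro.from_matrix(np.stack([tx,ty,tz],1))
    print("d",(R0.inv().apply(np.array([x,y,z])-s["tool_pos"])).round(4),"r",(R0.inv()*R1).as_rotvec().round(4))
E
python3 - <<'E'
from h import *
go(.547,-.2005,.18,17.4)
X=np.load("top0.npy").reshape(-1,3);X=X[~np.isnan(X[:,0])]
a=np.radians(11.8);c,s=np.cos(a),np.sin(a);D=X[:,:2]-[.5435,.1212];x=D@[c,s];y=D@[-s,c]
for l,h in((-95,-36),(36,95)):
    m=(abs(x)<.03)&(y*1e3>l)&(y*1e3<h)
    print([(k,int(np.median(X[m&(abs(y*1e3-k)<1.5),2])*1e3)) for k in range(l+1,h,3) if (m&(abs(y*1e3-k)<1.5)).any()])
E
```

```text
d [-0.5807 -0.6469  0.0497] r [ 0.      0.     -0.5744]
[(-94, 62), (-91, 63), (-88, 63), (-85, 63), (-82, 61), (-79, 56), (-76, 53), (-73, 48), (-70, 17), (-67, 19), (-64, 20), (-61, 37), (-58, 50), (-55, 55), (-52, 60), (-49, 62), (-46, 62), (-43, 62), (-40, 63), (-37, 63)]
[(37, 63), (40, 63), (43, 63), (46, 63), (49, 61), (52, 54), (55, 48), (58, 19), (61, 19), (64, 19), (67, 19), (70, 18), (73, 35), (76, 51), (79, 58), (82, 62), (85, 64), (88, 62), (91, 63), (94, 62)]
```

The profile suggests end_b is the wide end (about 16 mm against 10 mm), so the thick plate goes there first.

Request:
move_arm --deltas '[-0.581,-0.647,0.05,0,0,-0.574,0.55,-0.581,-0.647,0.05,0,0,-0.574,0.55,-0.581,-0.647,0.05,0,0,-0.574,0.55,-0.581,-0.647,0.05,0,0,-0.574,0.55,-0.581,-0.647,0.05,0,0,-0.574,0.55,-0.581,-0.647,0.05,0,0,-0.574,0.55,-0.581,-0.647,0.05,0,0,-0.574,0.55,-0.581,-0.647,0.05,0,0,-0.574,0.55,-0.581,-0.647,0.05,0,0,-0.574,0.55,-0.581,-0.647,0.05,0,0,-0.574,0.55,-0.581,-0.647,0.05,0,0,-0.574,0.55,-0.581,-0.647,0.05,0,0,-0.574,0.55]' --squeeze 25

```text
t: 2.2
tool_pos: [0.4916, -0.0891, 0.1873]
orientation: [-0.474, 3.104, -0.0]
force: [1.3, 1.0, 0.3]
opening: 0.0513
gripper_force: 0.0
```

```bash
python3 -c "
from h import *
go(.547,-.2005,.18,17.4);go(.547,-.2005,.078,17.4)"
```

```text
d [-0.0196 -0.1228  0.0074] r [-0.0004  0.0011 -0.0009]
d [-0.0195 -0.1228  0.1094] r [-0.0004  0.0011 -0.0009]
```

Request:
move_arm --deltas '[-0.0195,-0.123,0.007,0,0,0,0.55,-0.0195,-0.123,0.007,0,0,0,0.55,-0.0195,-0.123,0.007,0,0,0,0.55,-0.0195,-0.123,0.007,0,0,0,0.55]'

```text
t: 2.7
tool_pos: [0.5458, -0.1982, 0.1796]
orientation: [0.473, -3.105, -0.001]
force: [0.0, 0.2, 0.2]
opening: 0.0509
gripper_force: 0.0
```

Run:
```python
from h import *
go(.547,-.2005,.078,17.4)
for n in("top","side"):
    im,d=robot.read_camera(n);cv2.imwrite(f"pics/{n}1.png",im[...,::-1])
a=cv2.resize(cv2.imread("pics/top1.png")[150:250,280:400],None,fx=4,fy=4);b=cv2.resize(cv2.imread("pics/side1.png")[170:290,210:330],None,fx=2.6,fy=3.33)
cv2.imwrite("pics/c1.png",np.hstack([a,cv2.resize(b,(310,400))]))
```

```text
d [-0.0005 -0.0026  0.1016] r [ 0.001  -0.0005 -0.0012]
```

View pics/c1.png

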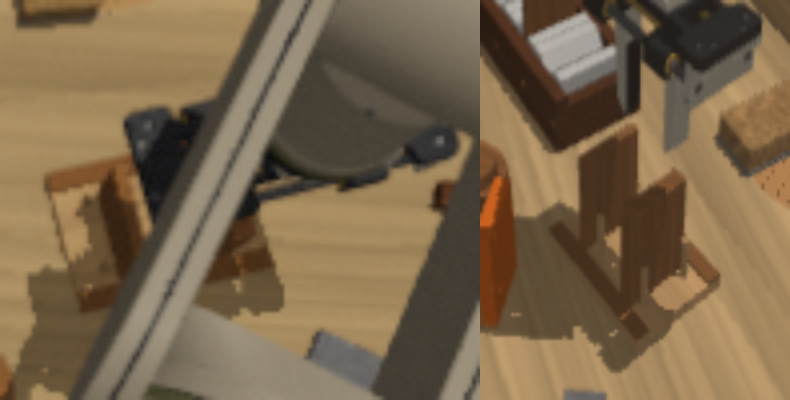

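The image shows the open fingers above the thick plate, spread across its thickness. Going down to grip.

Request:
move_arm --deltas '[0,-0.002,0.03,0,0,0,0.55,0,-0.002,0.06,0,0,0,0.55,0,-0.002,0.085,0,0,0,0.55,0,-0.002,0.101,0,0,0,0.55,0,-0.002,0.101,0,0,0,0.55,0,-0.002,0.101,0,0,0,0.1,0,-0.002,0.101,0,0,0,0.1,0,-0.002,0.101,0,0,0,0.1,0,-0.002,0.101,0,0,0,0.1,0,-0.002,0.101,0,0,0,0.1]' --squeeze 25

```text
t: 4.05
tool_pos: [0.547, -0.2006, 0.0794]
orientation: [-0.474, 3.105, -0.001]
force: [-0.4, -0.0, 2.4]
opening: 0.017
gripper_force: 25.0
```

Request:
move_arm --deltas '[0,0,-0.02,0,0,0,0.1,0,0,-0.06,0,0,0,0.1,0,0,-0.1,0,0,0,0.1,0,0,-0.125,0,0,0,0.1,0,0,-0.125,0,0,0,0.1]'

```text
t: 4.68
tool_pos: [0.5484, -0.2011, 0.2079]
orientation: [-0.474, 3.101, -0.005]
force: [1.1, -0.2, -1.0]
opening: 0.0168
gripper_force: 25.0
```

```bash
python3 -c "
from h import *
go(.5293,.1846,.204,11.8)"
```

```text
d [-0.097   0.3738  0.0028] r [-0.0038  0.0046  0.0973]
```

Request:
move_arm --deltas '[-0.01,0.04,0,0,0,0.097,0.1,-0.026,0.1,0,0,0,0.097,0.1,-0.042,0.16,0,0,0,0.097,0.1,-0.058,0.22,0,0,0,0.097,0.1,-0.074,0.28,0,0,0,0.097,0.1,-0.087,0.33,0,0,0,0.097,0.1,-0.095,0.365,0,0,0,0.097,0.1,-0.097,0.374,0,0,0,0.097,0.1,-0.097,0.374,0,0,0,0.097,0.1,-0.097,0.374,0,0,0,0.097,0.1,-0.097,0.374,0,0,0,0.097,0.1]'

```text
t: 6.05
tool_pos: [0.5279, 0.1843, 0.2039]
orientation: [0.321, -3.125, 0.0]
force: [0.4, 0.1, -1.4]
opening: 0.0167
gripper_force: 25.0
```

Run:
```python
from h import *
go(.5293,.1846,.087,11.8)
for n in("top","side"):
    im,d=robot.read_camera(n);cv2.imwrite(f"pics/{n}2.png",im[...,::-1])
a=cv2.resize(cv2.imread("pics/top2.png")[140:240,170:290],None,fx=4,fy=4);b=cv2.imread("pics/side2.png")[110:230,180:300]
cv2.imwrite("pics/c2.png",np.hstack([a,cv2.resize(b,(310,400))]))
```

```text
d [-1.500e-03  1.000e-04  1.169e-01] r [-0.0002 -0.0002 -0.0015]
```

View pics/c2.png

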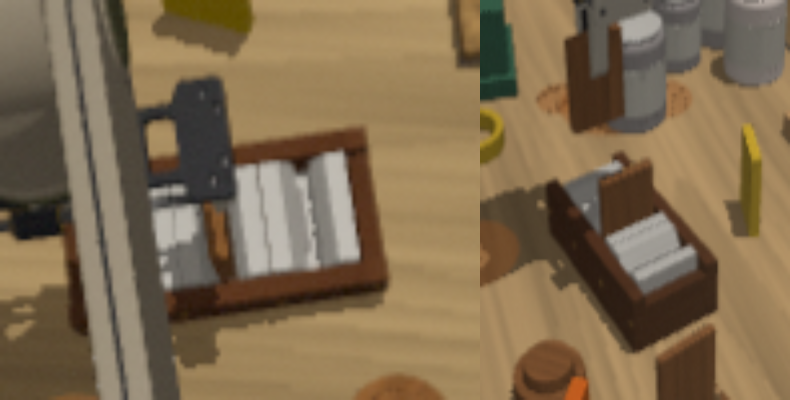

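The thick plate hangs above the left end, upright and clear of the middle plate. Lowering it.

Request:
move_arm --deltas '[-0.001,0,0.02,0,0,0,0.1,-0.001,0,0.04,0,0,0,0.1,-0.001,0,0.056,0,0,0,0.1,-0.001,0,0.065,0,0,0,0.1,-0.001,0,0.068,0,0,0,0.1,-0.001,0,0.07,0,0,0,0.1,-0.001,0,0.072,0,0,0,0.1,-0.001,0,0.074,0,0,0,0.1,-0.001,0,0.076,0,0,0,0.1,-0.001,0,0.078,0,0,0,0.1,-0.001,0,0.08,0,0,0,0.1]'

```text
t: 7.52
tool_pos: [0.5286, 0.1857, 0.1238]
orientation: [0.323, -3.125, -0.0]
force: [-0.5, 0.2, -1.2]
opening: 0.0166
gripper_force: 25.0
```

Request:
move_arm --deltas '[0,0,0.0015,0,0,0,0.1,0,0,0.003,0,0,0,0.1,0,0,0.0045,0,0,0,0.1,0,0,0.0045,0,0,0,0.1]'

```text
t: 8.02
tool_pos: [0.5285, 0.1857, 0.1193]
orientation: [0.323, -3.125, 0.0]
force: [0.3, -0.0, -0.7]
opening: 0.017
gripper_force: 25.0
```

Request:
move_arm --deltas '[0,0,0.0012,0,0,0,0.1,0,0,0.0024,0,0,0,0.1,0,0,0.0036,0,0,0,0.1,0,0,0.0036,0,0,0,0.1]'

```text
t: 8.52
tool_pos: [0.5294, 0.1851, 0.1167]
orientation: [-0.323, 3.123, -0.001]
force: [-0.5, -4.6, 4.8]
opening: 0.0168
gripper_force: 25.0
```

Contact is 29 mm up with a sideways push toward -y, so the plate fits here and is only off-centre. Easing it over.

Request:
move_arm --deltas '[0,-0.0007,0,0,0,0,0.1,0,-0.0014,0,0,0,0,0.1,0,-0.0014,0,0,0,0,0.1]'

```text
t: 8.9
tool_pos: [0.529, 0.1844, 0.1158]
orientation: [-0.323, 3.125, 0.0]
force: [1.7, -2.0, 2.4]
opening: 0.0166
gripper_force: 25.0
```

Request:
move_arm --deltas '[0,-0.0005,0.001,0,0,0,0.1,0,-0.001,0.002,0,0,0,0.1,0,-0.001,0.0035,0,0,0,0.1,0,-0.001,0.0035,0,0,0,0.1]'

```text
t: 9.4
tool_pos: [0.5286, 0.1834, 0.1118]
orientation: [0.323, -3.124, -0.0]
force: [1.2, -0.4, -0.6]
opening: 0.0165
gripper_force: 25.0
```

Request:
move_arm --deltas '[0,0,0.0015,0,0,0,0.1,0,0,0.003,0,0,0,0.1,0,0,0.0045,0,0,0,0.1,0,0,0.006,0,0,0,0.1,0,0,0.0075,0,0,0,0.1,0,0,0.009,0,0,0,0.1,0,0,0.0105,0,0,0,0.1,0,0,0.0105,0,0,0,0.1]'

```text
t: 10.4
tool_pos: [0.5296, 0.1831, 0.1022]
orientation: [-0.323, 3.124, -0.001]
force: [0.6, -3.4, 2.0]
opening: 0.0169
gripper_force: 25.0
```

Request:
move_arm --deltas '[0,-0.0005,0.0015,0,0,0,0.1,0,-0.0005,0.003,0,0,0,0.1,0,-0.0005,0.0045,0,0,0,0.1,0,-0.0005,0.006,0,0,0,0.1,0,-0.0005,0.0075,0,0,0,0.1,0,-0.0005,0.009,0,0,0,0.1,0,-0.0005,0.009,0,0,0,0.1]'

```text
t: 11.28
tool_pos: [0.529, 0.1828, 0.0925]
orientation: [0.323, -3.124, 0.0]
force: [1.5, -2.5, -0.7]
opening: 0.0166
gripper_force: 25.0
```

Request:
move_arm --deltas '[0,0,0.001,0,0,0,0.1,0,0,0.002,0,0,0,0.1,0,0,0.003,0,0,0,0.1,0,0,0.004,0,0,0,0.1,0,0,0.005,0,0,0,0.1]'

```text
t: 11.9
tool_pos: [0.5293, 0.1829, 0.0878]
orientation: [-0.323, 3.125, -0.0]
force: [1.2, -2.0, 1.4]
opening: 0.0168
gripper_force: 25.0
```

Request:
move_arm --deltas '[0,0,0.001,0,0,0,0.1,0,0,0.002,0,0,0,0.1]'

```text
t: 12.15
tool_pos: [0.5294, 0.1829, 0.0873]
orientation: [-0.323, 3.125, -0.0]
force: [-7.9, -5.2, 19.3]
opening: 0.0169
gripper_force: 25.0
```

Request:
move_arm --deltas '[0,0,0,0,0,0,0.1,0,0,-0.0005,0,0,0,0.4,0,0,-0.0005,0,0,0,0.4,0,0,-0.0005,0,0,0,0.4]'

```text
t: 12.65
tool_pos: [0.5289, 0.183, 0.0859]
orientation: [0.323, -3.124, -0.0]
force: [0.0, 0.6, -0.3]
opening: 0.0365
gripper_force: 0.0
```

Request:
move_arm --deltas '[0,0,-0.02,0,0,0,0.4,0,0,-0.05,0,0,0,0.4,0,0,-0.09,0,0,0,0.4,0,0,-0.12,0,0,0,0.4,0,0,-0.12,0,0,0,0.4]'

```text
t: 13.28
tool_pos: [0.5314, 0.1835, 0.2112]
orientation: [-0.323, 3.118, 0.002]
force: [0.5, -0.7, 0.2]
opening: 0.0371
gripper_force: 0.0
```

```bash
python3 -c "
from h import *
go(.5273,-.131,.2,17.4);go(.5273,-.131,.08,17.4)
im,d=robot.read_camera('side');X=cloud('side',d).reshape(-1,3);
P=X[(abs(X[:,0]-.5293)<.045)&(abs(X[:,1]-.183)<.025)&(X[:,2]>.09)&(X[:,2]<.14)]
print(len(P),P.mean(0),np.percentile(P[:,2],[50,90,98]))"
```

```text
d [ 0.0685 -0.307   0.0106] r [-0.      0.0074 -0.0975]
d [ 0.0694 -0.307   0.1306] r [-0.      0.0074 -0.0975]
194 [0.52679269 0.17684885 0.1059057 ] [0.1075328  0.11565336 0.11674812]
```

The thick plate is home, with its top at about 115 mm. Now the thin plate.

Request:
move_arm --deltas '[0.012,-0.05,0.005,0,0,-0.098,0.45,0.025,-0.11,0.005,0,0,-0.098,0.45,0.038,-0.17,0.005,0,0,-0.098,0.45,0.052,-0.23,0.005,0,0,-0.098,0.45,0.062,-0.28,0.005,0,0,-0.098,0.45,0.067,-0.3,0.005,0,0,-0.098,0.45,0.069,-0.307,0.005,0,0,-0.098,0.45,0.069,-0.307,0.005,0,0,-0.098,0.45,0.069,-0.307,0.005,0,0,-0.098,0.45,0.069,-0.307,0.005,0,0,-0.098,0.45]'

```text
t: 14.58
tool_pos: [0.5247, -0.1306, 0.2014]
orientation: [-0.478, 3.105, 0.0]
force: [-0.4, 0.3, -0.6]
opening: 0.042
gripper_force: 0.0
```

```bash
python3 -c "
from h import *
go(.5273,-.131,.079,17.4)"
```

```text
d [-0.0023 -0.0011  0.1224] r [0.0001 0.0001 0.0021]
```

Request:
move_arm --deltas '[-0.002,-0.001,0.03,0,0,0.002,0.45,-0.002,-0.001,0.07,0,0,0.002,0.45,-0.002,-0.001,0.1,0,0,0.002,0.45,-0.002,-0.001,0.122,0,0,0.002,0.45,-0.002,-0.001,0.122,0,0,0.002,0.45,-0.002,-0.001,0.122,0,0,0.002,0,-0.002,-0.001,0.122,0,0,0.002,0,-0.002,-0.001,0.122,0,0,0.002,0,-0.002,-0.001,0.122,0,0,0.002,0,-0.002,-0.001,0.122,0,0,0.002,0]'

```text
t: 15.82
tool_pos: [0.5272, -0.1323, 0.0801]
orientation: [-0.473, 3.105, -0.001]
force: [-0.6, -0.6, 4.5]
opening: 0.0098
gripper_force: 25.0
```

Request:
move_arm --deltas '[0,0,-0.02,0,0,0,0,0,0,-0.06,0,0,0,0,0,0,-0.1,0,0,0,0,0,0,-0.125,0,0,0,0,0,0,-0.125,0,0,0,0]'

```text
t: 16.45
tool_pos: [0.528, -0.1326, 0.2066]
orientation: [-0.472, 3.102, -0.003]
force: [0.7, -0.2, -1.2]
opening: 0.0099
gripper_force: 25.0
```

```bash
python3 -c "
from h import *
go(.556,.0545,.204,11.8)"
```

```text
d [-0.0824  0.1703  0.0024] r [-0.0024  0.0035  0.0962]
```

Request:
move_arm --deltas '[-0.02,0.04,0,0,0,0.096,0,-0.045,0.09,0,0,0,0.096,0,-0.065,0.135,0,0,0,0.096,0,-0.078,0.16,0,0,0,0.096,0,-0.082,0.17,0,0,0,0.096,0,-0.082,0.17,0,0,0,0.096,0,-0.082,0.17,0,0,0,0.096,0,-0.082,0.17,0,0,0,0.096,0]'

```text
t: 17.45
tool_pos: [0.5544, 0.0535, 0.2043]
orientation: [0.321, -3.125, 0.0]
force: [-0.4, -0.9, -1.1]
opening: 0.0097
gripper_force: 25.0
```

```bash
python3 -c "
from h import *
go(.556,.0545,.129,11.8)"
```

```text
d [-0.0018  0.0007  0.0753] r [-0.0002 -0.0001 -0.0012]
```

Request:
move_arm --deltas '[-0.001,0,0.02,0,0,0,0,-0.001,0,0.04,0,0,0,0,-0.001,0,0.056,0,0,0,0,-0.001,0,0.066,0,0,0,0,-0.001,0,0.07,0,0,0,0,-0.001,0,0.072,0,0,0,0,-0.001,0,0.074,0,0,0,0,-0.001,0,0.076,0,0,0,0,-0.001,0,0.078,0,0,0,0,-0.001,0,0.08,0,0,0,0,-0.001,0,0.082,0,0,0,0,-0.001,0,0.082,0,0,0,0]'

```text
t: 18.95
tool_pos: [0.5553, 0.0548, 0.1221]
orientation: [0.323, -3.124, -0.0]
force: [0.5, -0.6, -1.4]
opening: 0.01
gripper_force: 25.0
```

Request:
move_arm --deltas '[0,0,0.0012,0,0,0,0,0,0,0.0024,0,0,0,0,0,0,0.0036,0,0,0,0,0,0,0.0048,0,0,0,0,0,0,0.0048,0,0,0,0]'

```text
t: 19.58
tool_pos: [0.5553, 0.0548, 0.1174]
orientation: [0.323, -3.125, -0.0]
force: [0.7, 0.2, -0.7]
opening: 0.0097
gripper_force: 25.0
```

Underside at 49 mm and no contact yet. Continuing.

Request:
move_arm --deltas '[0,0,0.0012,0,0,0,0,0,0,0.0024,0,0,0,0,0,0,0.0036,0,0,0,0,0,0,0.0036,0,0,0,0]'

```text
t: 20.08
tool_pos: [0.5553, 0.0548, 0.1138]
orientation: [0.323, -3.125, -0.0]
force: [-0.1, -1.0, -0.1]
opening: 0.0098
gripper_force: 25.0
```

Now in the throat. Lowering on.

Request:
move_arm --deltas '[0,0,0.0015,0,0,0,0,0,0,0.003,0,0,0,0,0,0,0.0045,0,0,0,0,0,0,0.006,0,0,0,0,0,0,0.0075,0,0,0,0,0,0,0.009,0,0,0,0,0,0,0.0105,0,0,0,0,0,0,0.0105,0,0,0,0]'

```text
t: 21.08
tool_pos: [0.5555, 0.0548, 0.1036]
orientation: [-0.323, 3.125, -0.0]
force: [-0.6, 0.4, 0.6]
opening: 0.0099
gripper_force: 25.0
```

Request:
move_arm --deltas '[0,0,0.0015,0,0,0,0,0,0,0.003,0,0,0,0,0,0,0.0045,0,0,0,0,0,0,0.006,0,0,0,0]'

```text
t: 21.58
tool_pos: [0.5558, 0.0548, 0.0976]
orientation: [-0.323, 3.124, -0.0]
force: [0.7, -0.4, 4.0]
opening: 0.0096
gripper_force: 25.0
```

Request:
move_arm --deltas '[0,0,0.0013,0,0,0,0,0,0,0.0026,0,0,0,0,0,0,0.0039,0,0,0,0,0,0,0.0052,0,0,0,0,0,0,0.0065,0,0,0,0,0,0,0.0075,0,0,0,0]'

```text
t: 22.32
tool_pos: [0.5553, 0.0547, 0.0898]
orientation: [0.323, -3.125, 0.0]
force: [-0.6, -0.5, 3.6]
opening: 0.0099
gripper_force: 25.0
```

Request:
move_arm --deltas '[0,0,0.001,0,0,0,0,0,0,0.002,0,0,0,0,0,0,0.003,0,0,0,0]'

```text
t: 22.7
tool_pos: [0.5555, 0.0548, 0.088]
orientation: [0.323, -3.125, 0.0]
force: [-7.9, -1.6, 18.3]
opening: 0.0099
gripper_force: 25.0
```

On the floor with 18 N at the expected height. Releasing and backing off.

Request:
move_arm --deltas '[0,0,0,0,0,0,0,0,0,-0.0005,0,0,0,0.38,0,0,-0.0005,0,0,0,0.38,0,0,-0.0005,0,0,0,0.38,0,0,-0.02,0,0,0,0.38,0,0,-0.05,0,0,0,0.38,0,0,-0.09,0,0,0,0.38,0,0,-0.13,0,0,0,0.38,0,-0.06,-0.13,0,0,0,0.38,0,-0.12,-0.13,0,0,0,0.38,0,-0.18,-0.13,0,0,0,0.38,0,-0.24,-0.13,0,0,0,0.38]'

```text
t: 24.2
tool_pos: [0.605, -0.182, 0.2189]
orientation: [-0.323, 3.123, -0.001]
force: [1.1, 0.4, -0.4]
opening: 0.0353
gripper_force: 0.0
```

Run:
```python
from h import *
ims=[]
for n in("top","side"):
    im,d=robot.read_camera(n);ims.append(im[...,::-1]);X=cloud(n,d).reshape(-1,3)
    for nm,c in dict(b=(.5293,.183),mid=(.543,.1197),a=(.5555,.0548)).items():
        a=np.radians(11.8);D=X[:,:2]-c;x=D@[np.cos(a),np.sin(a)];y=D@[-np.sin(a),np.cos(a)]
        P=X[(abs(x)<.045)&(abs(y)<.02)&(X[:,2]>.1)&(X[:,2]<.14)];Q=P[P[:,2]>.107]
        print(n,nm,len(P),Q.mean(0).round(4),np.median(Q[:,2]).round(4),[np.round(v,1) for v in cv2.minAreaRect((Q[:,:2]*1e3).astype(np.float32))])
a=cv2.resize(ims[0][140:240,170:290],None,fx=4,fy=4);b=cv2.resize(ims[1][130:230,190:290],(310,400))
cv2.imwrite("pics/c3.png",np.hstack([a,b]))
```

```text
top b 168 [0.5299 0.1836 0.114 ] 0.1139 [array([530.5, 184.2]), array([70.7, 17.8]), np.float64(11.2)]
top mid 130 [0.5428 0.1206 0.114 ] 0.1142 [array([544. , 120.9]), array([70.1, 13.6]), np.float64(11.9)]
top a 89 [0.5559 0.0555 0.1138] 0.1137 [array([556.4,  55.6]), array([69.2,  9.7]), np.float64(12.2)]
side b 140 [0.5279 0.1794 0.1131] 0.1143 [array([528.9, 180.9]), array([68.6, 18.1]), np.float64(12.2)]
side mid 135 [0.5413 0.117  0.113 ] 0.1135 [array([541.9, 119.2]), array([70.5, 16.9]), np.float64(12.4)]
side a 125 [0.554  0.0519 0.1127] 0.1135 [array([554.4,  53.5]), array([67.5, 16.3]), np.float64(9.3)]
```

View pics/c3.png

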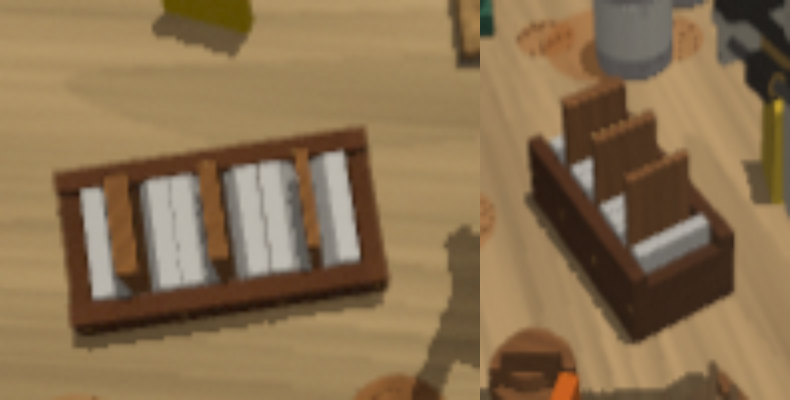

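All three plates stand upright in their slots, thick on the left and thin on the right, with tops level to within about 1 mm. The gripper is clear, so I'm handing in.

```bash
python3 -c "
from plant import robot
print(robot.close_job())"
```

```text
the job is handed in; nothing more can be done
None
```

The job is handed in: the thick plate is home in end_b and the thin plate in end_a, both on their slot floors and released, and I left the middle plate and everything else on the bench alone.

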